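# Set a tube rotator on its kickstand and hold it upright

## Task

The tube rotator on the bench is parked leaning back on its foot hinge with its kickstand folded up in front of the mast. Swing the kickstand forward and down, past its over-centre point, until it is fully down, and only then pull the mast forward by its top until it is upright and the kickstand's foot presses on the base plate. The mast falls back when let go, so finish while still holding it there for a colleague to fit the lock pin; leave the other things on the bench where they are.

Things in the scene. Friction and masses are not known exactly. Their poses are not given: they have to be found in the camera images.
- rotator_base: bare metal base plate of the tube rotator, fixed to the worktop: 215 (x) x 100 (y) x 6 mm, from x = -113 to +103 mm. Origin on the worktop under the mast's foot hinge; z up; -x is the front, roughly towards the robot, +x where the mast leans back to; y runs along both hinge axes. Its place and yaw vary
- mast_hinge (a point): centre of the mast's foot hinge, on the axis (along the base's y), 22 mm above the worktop; fixed to the base, with the base's axes
- frame (a joint): foot hinge of the frame (mast and wheel, one rigid piece of 0.6 to 1.1 kg), rad: 0 = upright, positive = top leaning back to the base's +x. It starts on its rest at 0.45 and falls back there if let go (1 to 5 N at the top grip moves it). With the kickstand down, the foot lands on the plate and stops the mast at about 0; else it could tip forward to -0.40
- top_grip (a point): centre of the black cylinder that tops the mast, where to hold the frame: 26 mm diameter, 33 mm long with its end discs, axis along the hinge, 232 mm from the foot hinge. Its ends face the base's +y and -y: jaws closing along y hold it from above and it turns between them. The mast below is 24 (y) x 20 mm. A pull of some 5 N seats the foot on the plate
- kickstand (a joint): hinge of the kickstand on the frame, rad: 0 = folded, pointing up the mast and 0.25 rad forward of it; grows as the leg swings forward (base's -x) and down; 2.54 = fully down on its stop, leg 0.35 rad forward of the lower mast. An over-centre spring pulls it to 0 below about 1.27 and to 2.54 above, at most 0.13 Nm (1.2 N at the foot); the leg weighs 70 g
- kickstand_pivot (a point): centre of the kickstand's hinge, axis along y: on the frame, 100 mm up the mast from the foot hinge and 22 mm in front (-x) of the mast's centre line; brackets 32 mm wide hold it. Behind the mast is a grey wheel with 8 tubes, 136 mm across, face 26 mm behind the centre line, centre 122 mm up from the foot hinge
- kickstand_foot (a point): centre of the rubber foot at the free end of the kickstand: cylinder of 18 mm diameter and 18 mm length, axis along the hinge, 114 mm from the kickstand's pivot; the leg is a flat steel bar 14 (y) x 7 mm. The foot's ends face the base's +y and -y: jaws closing along y hold it from above and it turns between them
- vial: bystander: small brown vial with a black cap, 18 mm across, 39 mm tall, origin under its centre
- strip: bystander: clear strip of wells, 81 x 9 x 12 mm, lying, origin under its centre
- rack: bystander: blue rack of tubes, 50 x 112 x 111 mm, origin under its centre
- cup_a: bystander: sample cup with screw lid, 70 mm across, 72 mm tall, origin under its centre
- cup_b: bystander: sample cup like the other, 70 mm across, 72 mm tall, origin under its centre
- tips: bystander: blue pipette tip box, 110 x 71 x 59 mm, origin under its centre
- beaker: bystander: clear beaker, 71 mm across, 92 mm tall, origin under its centre
- timer: bystander: flat bench timer, 62 x 62 x 16 mm, origin under its centre

How it is judged:
By the outcome, as a careful person would: the job done as asked, in the order asked, and still so for the second after the job is handed in, while the arm keeps its last pose, push and grip.
It also fails if it takes over 58 s, if anything falls off the work surface, if the arm or the gripper's body presses on something with over 40 N, if the wrist force passes 120 N, or if a joint passes its speed limit or range.

## Robot

A 7-joint arm with a two-finger parallel gripper is mounted at the origin on a cart in front of the work surface, level with it; the furniture and walls round the work are solid. World frame = base frame: x ahead of the robot, y to its left, z up, the work surface at z = 0. Lengths are in mm, angles in rad, forces in N, time in s.
With the tool pointing down it reaches from about 400 to 925 mm from the base axis. Payload 5.6 kg.
Tool frame: the origin (TCP) lies at the very end of the fingers, on their centre line; the grasp point (between the pads) lies 19 mm behind it; z points along the fingers, x is the direction in which the jaws open and shut, and the axes are right-handed (so a half turn about z gives the same grasp; the last joint's range is limited). The gripper opens to 85 mm and grips with 20 to 120 N. Pads are 22 mm wide; open, the fingers measure 114 mm over their backs; the gripper's body (76 mm by 85 mm) begins 54 mm behind the grasp point. The pads swing forward as they close: fully open they stand 13 mm farther back than shut.
Start: joints at [1.177, 0.468, -0.012, 1.603, 0.006, 1.071, -0.056], TCP at [223.332, -610.435, 231.29] pointing down, gripper open.
Joint ranges: [-2.53, 2.53], [-0.31, 2.02], [-1.57, 1.55], [0.28, 2.44], [-1.29, 4.43], [0.15, 1.84], [-2.92, 2.92]. Speed limits (rad/s): [2.57, 2.57, 3.14, 3.14, 3.14, 3.14, 3.14].

## Interface

Orientations are given as [roll, pitch, yaw] about the fixed x, y, z axes, in that order (R = Rz(yaw) Ry(pitch) Rx(roll)).
In Python, from rig import manip, capture, get_calibration, spot_in, masks_of, tip_of gives the robot as it stands.
- The arm moves only by the tool arm_command, never from a script. Its arguments are lists of equal length, an entry for each row: "jaw": the opening, from -1 (shut) to 1 (fully open), so that 0 is half open; "translation": the shift along the world's x, y, z in m, a list of three; "roll": the turn about the world's z in rad. A call has 1 to 8 rows; each row is the pose to reach, as a shift and turn from the pose measured when the call began; what a row does not reach only later rows make up. A row lasts 1/8 s, in which the tool goes at most 62.5 mm and 10.7 degrees, less where a joint would pass 70% of its speed; a pose out of reach is approached as far as the arm can. A call with a gripper value outside its range is refused whole. The fingers move at their own pace and stop on an object; the grip force is fixed at half the most. Time passes only in rows, so rows that repeat a pose let the fingers close. It gives the time, the measured TCP pose, the force and the opening at its end, in the units of the state.
- manip.observe(): the state, without advancing time (a new reading comes with each control period).
- capture(name): name is "scene" or "top" or "wrist"; returns (picture, depth): 420x560x3 uint8, blue, green, red; 420x560 float32, mm along the optical axis (not along the pixel's ray), 0 where there is no reading.
- get_calibration(name): a dict with "fx", "fy", "cx", "cy" (pixels), "T" (4x4, takes a point from camera to world coordinates). Camera axes: x right, y down, z forward; pixel columns grow to the right and rows downward; lengths in mm; the calibration is good to about 2 mm. A picture is of the moment at which its call begins: read the wrist's pose just before it. get_calibration takes no time and is no camera call; for the wrist camera it gives the pose at the moment of the call.
- manip.job_done(): hands the job in, once; it reports no verdict.
Trained networks look in the newest picture that a camera, given by its name, has taken for a name from the list of things; names that differ only in an ending like _2 or _b are one class to them, and where a whole thing is asked for, a point or a joint stands for the part that bears it (a point fixed in the world has none). Each returns a list of dicts, best first, with "confidence" (0 to 1); they miss things now and then, are a little off and sometimes report something else, mostly with a low value. They report only what shows in the picture. A call takes as long as a camera call.
- spot_in(camera, thing): "uv" ([column, row] in pixels, amid what is visible of it).
- masks_of(camera, thing): "pixels" (420x560 bool, what is visible of it) and "uv" ([column, row] in pixels, amid what is visible of it).
- tip_of(camera, thing): "uv" ([column, row] in pixels: a listed point, or the origin of a listed thing).
The state is a dict: "t": time; "joint_pos": joint angles; "qvel": joint speeds; "effort": joint torques, N m; "tool_pos": TCP position; "eef_rot": TCP orientation; "contact_force": force on the tool from outside, world axes, zero at the start; "torque": the same for the moment, N m; "grip_width": finger opening in mm.
Only numpy, scipy, OpenCV 4.12 (cv2) and the standard library are available. Lean on these libraries where they do the work, as an engineer would, in place of code of your own. Each camera call takes 0.05 s, during which the arm holds its last target. There are 200 camera calls.

## Working session

There is one attempt and no reset: what is moved stays moved. The work goes in short steps, Python scripts to look and compute and a tool call to move; the robot and the scene stay as the last step left them, time stands still between calls to the robot, and variables do not carry over. Pictures are saved under pics/ and viewed, about 8 in all and at most 12, crops included, and the job is handed in when it is done.

Besides the shell and the picture viewer there is one more tool, called as name(argument=value, ...), one argument or row to a line, values as JSON. arm_command: Moves the arm, as the interface text tells. Its arguments: {"type":"object","properties":{"jaw":{"type":"array"},"translation":{"type":"array"},"roll":{"type":"array"}},"required":["jaw","translation","roll"]}

```bash
mkdir -p pics; cat > h.py <<'E'
import numpy as np, cv2
from rig import manip, capture, get_calibration, spot_in, masks_of, tip_of
def px(cal,uv,d):
    u,v=uv; p=np.array([(u-cal['cx'])/cal['fx']*d,(v-cal['cy'])/cal['fy']*d,d,1]); return (cal['T']@p)[:3]
def dep(D,uv,r=3):
    u,v=map(int,np.round(uv)); w=D[max(0,v-r):v+r+1,max(0,u-r):u+r+1]; w=w[w>0]; return np.median(w) if w.size else 0
E
python3 - <<'E'
from h import *
print(manip.observe())
ims=[]
for c in ('scene','top'):
    I,D=capture(c); cal=get_calibration(c); np.save(c+'.npy',D); cv2.imwrite(f'pics/{c}0.png',I)
    print(c,cal['T'][:3,3].round(),cal['fx'])
    for t in ('mast_hinge','top_grip','kickstand_pivot','kickstand_foot','rotator_base'):
        for r in tip_of(c,t)[:2]:
            d=dep(D,r['uv']); print(t,np.round(r['uv']),round(r['confidence'],2),px(cal,r['uv'],d).round())
    for t in ('vial','strip','rack','cup_a','tips','beaker','timer'):
        for r in spot_in(c,t)[:2]:
            d=dep(D,r['uv']); print(t,np.round(r['uv']),round(r['confidence'],2),px(cal,r['uv'],d).round())
E
```

```text
{'t': 0.0, 'joint_pos': array([ 1.17698838,  0.46840637, -0.01156054,  1.60367162,  0.00602022,
        1.07141231, -0.05632514]), 'qvel': array([-0.00192705,  0.0019198 ,  0.00077419,  0.00016255,  0.00082407,
       -0.00029487,  0.0004078 ]), 'effort': array([-7.30616830e-04, -5.32394063e+01,  2.10808148e-02, -2.51313525e+01,
        1.13800357e-02,  7.80649949e-03,  6.90003191e-06]), 'tool_pos': array([ 223.07932572, -609.89471747,  230.29952416]), 'eef_rot': array([ 3.14142731e+00,  1.85689804e-03, -1.22010543e+00]), 'contact_force': array([-0.07332422, -0.44558653,  0.13064208]), 'torque': array([ 0.06988839, -0.00650219,  0.00383446]), 'grip_width': 85.75301968833809}
scene [  -2. -444.  513.] 390.0165523497228
mast_hinge [286. 268.] 0.74 [556. 109.  25.]
top_grip [322. 172.] 0.89 [656.  97. 240.]
kickstand_pivot [304. 181.] 0.7 [602. 101. 231.]
kickstand_pivot [295. 224.] 0.65 [582. 109. 131.]
kickstand_foot [304. 178.] 0.96 [603. 104. 239.]
kickstand_foot [252. 233.] 0.58 [634. 324.  12.]
rotator_base [287. 273.] 0.65 [558. 108.  10.]
vial [250. 255.] 0.65 [544. 227.  17.]
r
[... 227 characters left out ...]
3. 228.  17.]
top [ 337.  105. 1209.] 473.98934773320036
mast_hinge [288. 214.] 0.55 [562. 107.  42.]
top_grip [289. 151.] 0.84 [660. 101. 243.]
top_grip [331. 211.] 0.56 [574.  -7.   7.]
kickstand_pivot [290. 197.] 0.55 [585.  99. 130.]
kickstand_foot [291. 179.] 0.78 [604.  99. 215.]
rotator_base [289. 218.] 0.89 [556. 104.  21.]
rotator_base [288. 216.] 0.39 [557. 105.  34.]
strip [332. 214.] 0.69 [566.  -7.   8.]
rack [197. 183.] 0.79 [627. 322. 110.]
cup_a [195. 269.] 0.77 [426. 329.  71.]
cup_a [194. 228.] 0.7 [523. 334.  70.]
beaker [238. 288.] 0.59 [380. 234.  17.]
beaker [289. 190.] 0.51 [594. 102. 163.]
timer [237. 291.] 0.61 [373. 235.  17.]
timer [293. 181.] 0.37 [616.  93. 155.]
```

View pics/scene0.png

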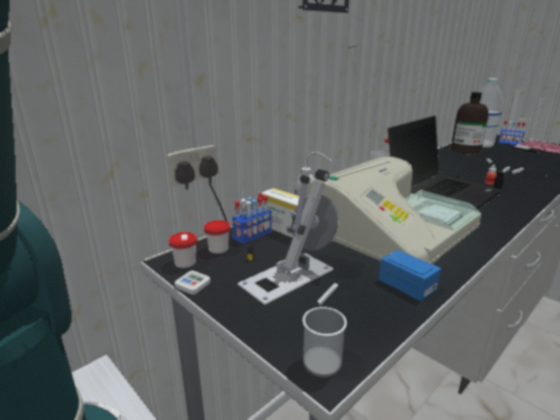

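View pics/top0.png

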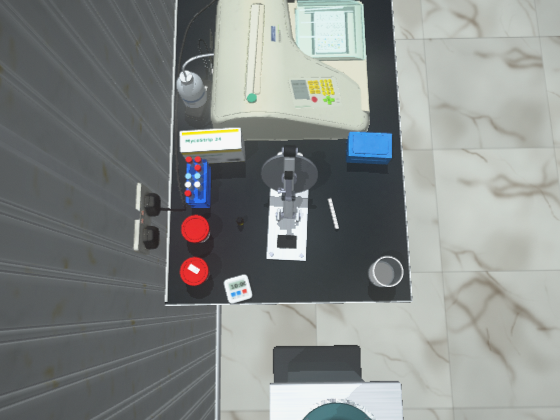

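The scene view shows the leaning rotator at about (300,220), with its top at (322,173) and the folded foot at (304,178). The top view shows the plate at columns 267–307, rows 190–260, with a small yaw. The points agree with the given geometry, so next I'll measure the yaw and axis line.

```bash
python3 - <<'E'
from h import *
I=cv2.imread('pics/top0.png'); D=np.load('top.npy'); cal=get_calibration('top')
v,u=np.mgrid[0:420,0:560]
P=np.stack([(u-cal['cx'])/cal['fx']*D,(v-cal['cy'])/cal['fy']*D,D,np.ones_like(D)],-1)@cal['T'].T
X,Y,Z=P[...,0],P[...,1],P[...,2]
m=(I.min(-1)>120)&(D>0)&(abs(Z-6)<8)&(X>430)&(X<680)&(Y>20)&(Y<190)
n,l,st,_=cv2.connectedComponentsWithStats(m.astype(np.uint8)); k=1+st[1:,4].argmax(); m=l==k
pts=np.c_[X[m],Y[m]].astype(np.float32); (c,s,a)=cv2.minAreaRect(pts); print(c,s,a,Z[m].mean())
print(cv2.boxPoints((c,s,a)).round(1))
for x in range(470,560,10):
    q=pts[abs(pts[:,0]-x)<4]; print(x,q[:,1].min().round(1),q[:,1].max().round(1))
print('front x',pts[:,0].min())
# top cylinder & foot points
for lo,hi in((205,260),):
    q=(Z>lo)&(Z<hi)&(X>560)&(X<700)&(Y>60)&(Y<150)
    for x in range(590,690,8):
        w=q&(abs(X-x)<4)
        if w.sum()>0: print(x,w.sum(),Y[w].min().round(),Y[w].max().round(),Y[w].mean().round(1),Z[w].max().round())
E
```

```text
(542.2028198242188, 108.33116149902344) (101.36260223388672, 183.90512084960938) 86.58306884765625 6.46563209800331
[[447.4  63.2]
 [631.   52.3]
 [637.  153.4]
 [453.4 164.4]]
470 63.8 163.3
480 63.7 160.8
490 61.0 160.8
500 60.6 160.7
510 60.4 160.7
520 60.2 160.4
530 60.0 157.6
540 59.8 157.8
550 59.5 157.8
front x 448.4796
598 32 96.0 111.0 103.2 243.0
606 36 96.0 111.0 103.4 246.0
614 22 96.0 111.0 103.0 244.0
638 18 91.0 113.0 100.6 213.0
646 62 91.0 113.0 101.2 237.0
654 81 84.0 116.0 100.3 245.0
662 62 84.0 116.0 100.8 247.0
670 38 84.0 116.0 101.0 246.0
678 2 95.0 99.0 96.7 237.0
```

arm_command(
  jaw=[1,1,1,1,1,1,1,1],
  translation=[
    [0.03,0.05,0.06],
    [0.18,0.35,0.1],
    [0.18,0.35,0.1],
    [0.38,0.714,0.1],
    [0.38,0.714,0.1],
    [0.38,0.714,0.1],
    [0.38,0.714,0.1],
    [0.38,0.714,0.1],
  ],
  roll=[0,-0.1,-0.2,-0.3,-0.406,-0.406,-0.406,-0.406],
)

```text
t: 2.3
tool_pos: [448.9, -185.7, 313.5]
eef_rot: [-3.141, -0.001, -1.626]
contact_force: [1.1, -0.4, -0.1]
grip_width: 85.5
```

arm_command(
  jaw=[0,0,0,0,0,0,0,0],
  translation=[
    [0.156,0.29,0.017],
    [0.156,0.29,0.017],
    [0.156,0.29,0.017],
    [0.156,0.29,0.017],
    [0.156,0.29,0.017],
    [0.156,0.29,0.017],
    [0.156,0.29,0.017],
    [0.156,0.29,0.017],
  ],
  roll=[0,0,0,0,0,0,0,0],
)

```text
t: 3.3
tool_pos: [604.5, 101.9, 330.3]
eef_rot: [-3.141, -0.002, -1.629]
contact_force: [0.1, -0.8, 0.6]
grip_width: 42.8
```

```bash
python3 - <<'E'
from h import *
o=manip.observe(); print(o['t'],o['tool_pos'],o['eef_rot'],o['joint_pos'].round(2),o['grip_width'])
cal=get_calibration('wrist'); I,D=capture('wrist'); 
for t in ('kickstand_foot','top_grip','kickstand_pivot'):
    for r in tip_of('wrist',t)[:2]:
        d=dep(D,r['uv']); print(t,np.round(r['uv']),round(r['confidence'],2),px(cal,r['uv'],d).round())
cv2.imwrite('pics/w1.png',I)
v,u=np.mgrid[0:420,0:560]
P=np.stack([(u-cal['cx'])/cal['fx']*D,(v-cal['cy'])/cal['fy']*D,D,np.ones_like(D)],-1)@cal['T'].T
X,Y,Z=P[...,0],P[...,1],P[...,2]
q=(D>0)&(Z>212)&(Z<262)&(X>560)&(X<700)&(Y>60)&(Y<150)
for x in range(590,690,8):
    w=q&(abs(X-x)<4)
    if w.sum()>0: print(x,w.sum(),Y[w].min().round(),Y[w].max().round(),Y[w].mean().round(1),Z[w].max().round())
E
```

```text
3.3 [604.54925967 101.92914213 330.33346239] [-3.14097373e+00 -2.23302506e-03 -1.62893497e+00] [ 0.1   0.37 -0.43  1.56  0.16  1.25 -1.98] 42.79302752605554
kickstand_foot [272. 205.] 0.93 [614. 105. 241.]
top_grip [276. 142.] 0.74 [665.  98. 244.]
kickstand_pivot [273. 197.] 0.78 [618. 104. 234.]
598 11 96.0 108.0 101.3 239.0
606 163 95.0 113.0 104.1 244.0
614 263 95.0 113.0 103.4 244.0
622 14 104.0 112.0 108.2 236.0
646 126 90.0 113.0 101.6 222.0
654 244 85.0 116.0 99.9 244.0
662 439 84.0 117.0 100.4 246.0
670 447 84.0 116.0 100.6 245.0
678 120 88.0 112.0 101.0 241.0
```

View pics/w1.png

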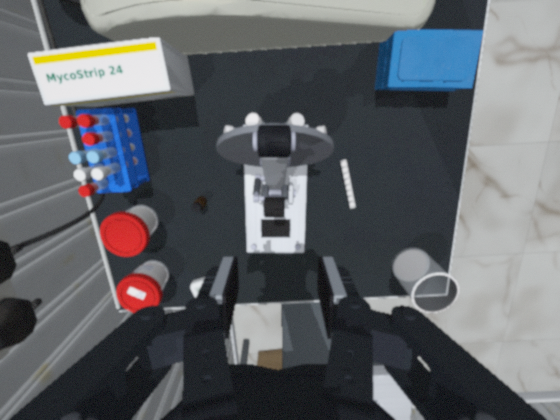

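The wrist view shows the foot at (272,205) and the black top cylinder at (275,140), with clear space beside both. The foot centre is at about (609,104,234). Next is the descent and grip.

arm_command(
  jaw=[0,0,0,0,-0.7,-0.7,-0.7,-0.7],
  translation=[
    [0.0045,0.002,-0.06],
    [0.0045,0.002,-0.115],
    [0.0045,0.002,-0.115],
    [0.0045,0.002,-0.115],
    [0.0045,0.002,-0.115],
    [0.0045,0.002,-0.115],
    [0.0045,0.002,-0.115],
    [0.0045,0.002,-0.115],
  ],
  roll=[0,0,0,0,0,0,0,0],
)

```text
t: 4.5
tool_pos: [610.6, 104.6, 218.7]
eef_rot: [-3.136, -0.001, -1.629]
contact_force: [-0.1, -0.9, 6.7]
grip_width: 16.9
```

arm_command(
  jaw=[-0.7,-0.7,-0.7,-0.7,-0.7,-0.7,-0.7,-0.7],
  translation=[
    [-0.014,0.001,0.002],
    [-0.028,0.0016,0.002],
    [-0.0425,0.0024,0.0005],
    [-0.056,0.003,-0.003],
    [-0.0695,0.004,-0.008],
    [-0.082,0.0047,-0.0145],
    [-0.094,0.0054,-0.0225],
    [-0.104,0.006,-0.032],
  ],
  roll=[0,0,0,0,0,0,0,0],
)

```text
t: 5.5
tool_pos: [512.8, 110.7, 195.2]
eef_rot: [-3.116, 0.0, -1.63]
contact_force: [5.9, -1.0, 4.2]
grip_width: 16.6
```

```bash
cat >> h.py <<'E'
def look(cams=('scene',),name=None,things=('top_grip','kickstand_foot')):
    o=manip.observe(); print(round(o['t'],2),o['tool_pos'].round(1),o['contact_force'].round(1),round(o['grip_width'],1))
    for c in cams:
        cal=get_calibration(c); I,D=capture(c)
        for t in things:
            for r in tip_of(c,t)[:2]: print(c,t,np.round(r['uv']),round(r['confidence'],2),px(cal,r['uv'],dep(D,r['uv'])).round())
        if name: cv2.imwrite(f'pics/{name}_{c}.png',cv2.resize(I[100:310,170:450],None,fx=2.8,fy=2.8) if c=='scene' else I)
E
python3 -c "
from h import *
look(('scene','top'),'k1')"
```

```text
5.5 [512.8 110.7 195.2] [ 5.9 -1.   4.2] 16.6
scene top_grip [313. 173.] 0.84 [627.  97. 246.]
scene kickstand_foot [250. 259.] 0.53 [541. 227.   5.]
scene kickstand_foot [271. 198.] 0.52 [501. 100. 219.]
top top_grip [290. 155.] 0.7 [647. 100. 251.]
top top_grip [239. 291.] 0.69 [372. 231.  17.]
```

View pics/k1_scene.png

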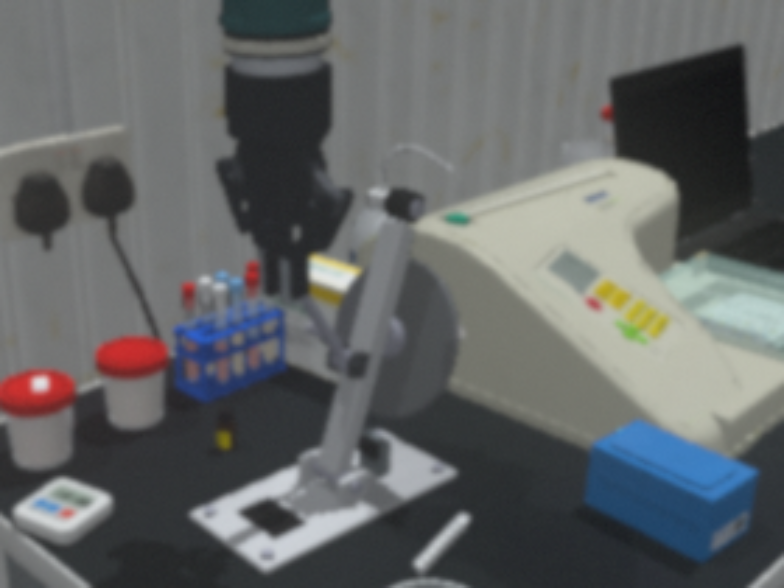

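The mast came a little forward with the leg, because pad friction carried it. The leg is now about 50° forward of the mast. I'll carry on over centre, where the downward motion returns the mast to its rest.

arm_command(
  jaw=[-0.7,-0.7,-0.7,-0.7,-0.7,-0.7,-0.7,-0.7],
  translation=[
    [-0.016,0,-0.0195],
    [-0.0235,0.001,-0.0315],
    [-0.03,0.001,-0.0445],
    [-0.0345,0.0015,-0.0575],
    [-0.0375,0.0015,-0.0715],
    [-0.0385,0.0017,-0.086],
    [-0.038,0.0017,-0.1],
    [-0.036,0.0015,-0.114],
  ],
  roll=[0,0,0,0,0,0,0,0],
)

```text
t: 6.8
tool_pos: [472.7, 113.1, 73.7]
eef_rot: [-3.131, 0.001, -1.628]
contact_force: [5.2, 1.2, 7.8]
grip_width: 16.7
```

```bash
python3 -c "
from h import *
look(('scene','top'),'k2')"
```

```text
6.8 [472.7 113.1  73.7] [5.2 1.2 7.8] 16.7
scene top_grip [322. 173.] 0.61 [653.  96. 239.]
scene kickstand_foot [260. 249.] 0.51 [461.  92. 121.]
top top_grip [290. 152.] 0.57 [658. 100. 242.]
top top_grip [379. 273.] 0.53 [ 412. -122.    3.]
top kickstand_foot [198. 269.] 0.4 [424. 324.  71.]
```

arm_command(
  jaw=[-0.7,-0.7,-0.7,-0.7,-0.7,-0.7,0,0],
  translation=[
    [0.004,0,-0.006],
    [0.009,0,-0.012],
    [0.014,-0.001,-0.019],
    [0.0215,-0.001,-0.0315],
    [0.029,-0.0015,-0.042],
    [0.03,-0.0015,-0.042],
    [0.03,-0.0015,-0.042],
    [0.03,-0.0015,-0.042],
  ],
  roll=[0,0,0,0,0,0,0,0],
)

```text
t: 8.1
tool_pos: [503.5, 111.3, 32.0]
eef_rot: [-3.13, 0.001, -1.629]
contact_force: [0.3, -0.4, -0.1]
grip_width: 42.7
```

```bash
python3 -c "
from h import *
look(('scene',),'k3')"
```

```text
8.1 [503.5 111.3  32. ] [ 0.3 -0.4 -0.1] 42.7
scene top_grip [320. 174.] 0.63 [652.  99. 237.]
scene kickstand_foot [270. 272.] 0.56 [497. 103.  44.]
```

View pics/k3_scene.png

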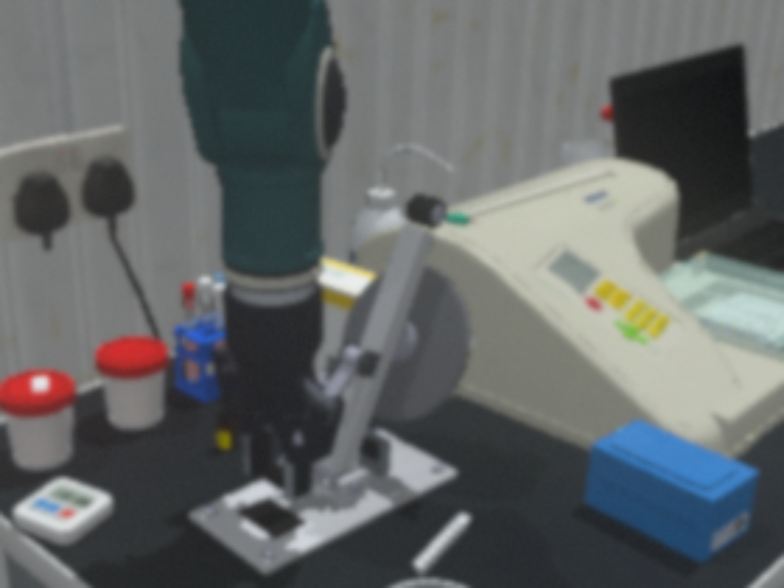

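arm_command(
  jaw=[0.1,0.1,0.1,0.1,0.1,0.1,0.1,0.1],
  translation=[
    [-0.02,0.001,0.05],
    [-0.03,0.001,0.11],
    [-0.03,0.001,0.17],
    [-0.03,0.001,0.23],
    [-0.02,0,0.28],
    [0.02,0,0.28],
    [0.07,-0.004,0.28],
    [0.07,-0.004,0.28],
  ],
  roll=[0,0,0,0,0,0,0,0],
)

```text
t: 9.25
tool_pos: [575.5, 106.0, 311.1]
eef_rot: [-3.13, 0.001, -1.632]
contact_force: [-0.4, 0.7, 0.9]
grip_width: 46.8
```

```bash
python3 -c "
from h import *
look(('wrist','scene'),'k4')"
```

```text
9.25 [575.5 106.  311.1] [-0.4  0.7  0.9] 46.8
wrist top_grip [276. 104.] 0.74 [663. 101. 244.]
wrist kickstand_foot [275. 217.] 0.94 [516. 113.  57.]
scene top_grip [323. 176.] 0.59 [653.  92. 234.]
scene kickstand_foot [272. 270.] 0.91 [505. 105.  46.]
```

View pics/k4_scene.png

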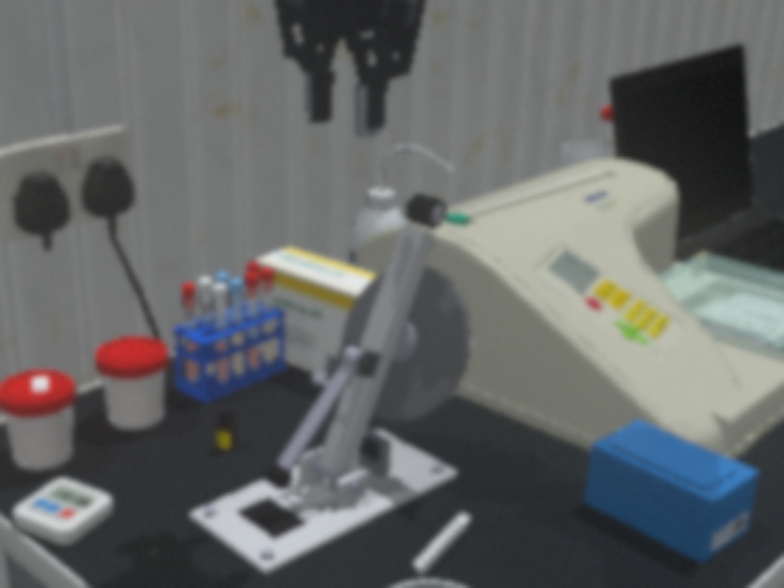

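The kickstand is down, with the foot at crop (285,475), just above the plate, and the mast is on its rest. Next is the top grip at about (664,101,232).

arm_command(
  jaw=[0.25,0.25,0.25,0.25,0.25,-0.5,-0.5,-0.5],
  translation=[
    [0.05,-0.003,0],
    [0.0885,-0.005,0],
    [0.0885,-0.005,-0.05],
    [0.0885,-0.005,-0.098],
    [0.0885,-0.005,-0.098],
    [0.0885,-0.005,-0.098],
    [0.0885,-0.005,-0.098],
    [0.0885,-0.005,-0.098],
  ],
  roll=[0,0,0,0,0,0,0,0],
)

```text
t: 10.55
tool_pos: [661.7, 101.4, 217.6]
eef_rot: [-3.126, -0.001, -1.629]
contact_force: [-3.2, -4.5, 5.9]
grip_width: 31.7
```

arm_command(
  jaw=[-0.5,-0.5,-0.5,-0.5,-0.5,-0.5,-0.5,-0.5],
  translation=[
    [-0.0125,0.0007,0.0055],
    [-0.0255,0.0015,0.0105],
    [-0.039,0.0022,0.0147],
    [-0.0525,0.003,0.018],
    [-0.066,0.0038,0.0205],
    [-0.08,0.0046,0.022],
    [-0.088,0.005,0.0227],
    [-0.088,0.005,0.0227],
  ],
  roll=[0,0,0,0,0,0,0,0],
)

```text
t: 11.55
tool_pos: [573.4, 106.8, 240.5]
eef_rot: [-3.126, -0.001, -1.629]
contact_force: [1.6, 0.4, -7.4]
grip_width: 31.4
```

arm_command(
  jaw=[-0.5,-0.5,-0.5,-0.5,-0.5,-0.5],
  translation=[
    [-0.003,0.0002,0],
    [-0.006,0.0003,0.0003],
    [-0.009,0.0005,0.0003],
    [-0.011,0.0006,0.0003],
    [-0.011,0.0006,0.0003],
    [-0.011,0.0006,0.0003],
  ],
  roll=[0,0,0,0,0,0],
)

```text
t: 12.3
tool_pos: [562.6, 107.5, 241.0]
eef_rot: [-3.125, -0.0, -1.629]
contact_force: [2.6, 0.5, -6.9]
grip_width: 31.3
```

```bash
python3 -c "
from h import *
look(('scene',),'u1')"
```

```text
12.3 [562.6 107.5 241. ] [ 2.6  0.5 -6.9] 31.3
scene top_grip [289. 172.] 0.85 [556. 105. 262.]
scene kickstand_foot [269. 281.] 0.7 [496. 105.  18.]
```

View pics/u1_scene.png

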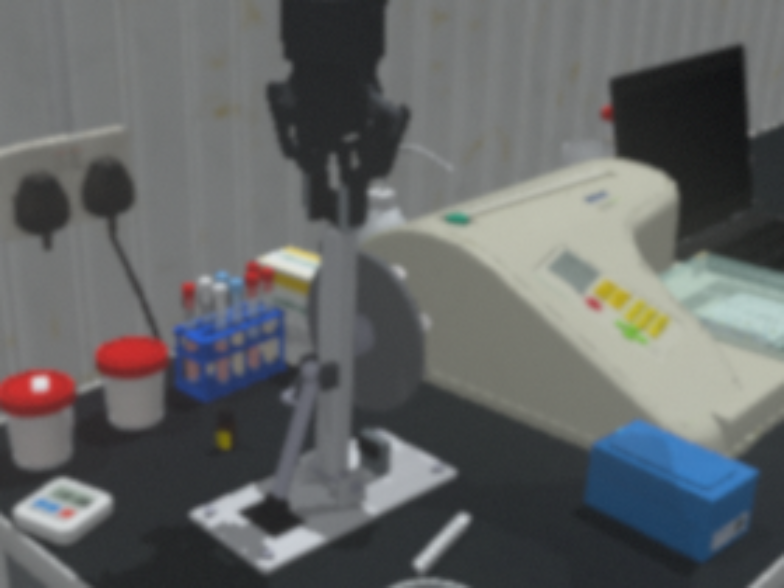

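The mast looks upright and the foot is at the plate pad (crop 270,510), but there is no clear contact force yet. I'll pull on gently.

arm_command(
  jaw=[-0.5,-0.5,-0.5,-0.5],
  translation=[
    [-0.002,0.0001,0],
    [-0.004,0.0002,0],
    [-0.004,0.0002,0],
    [-0.004,0.0002,0],
  ],
  roll=[0,0,0,0],
)

```text
t: 12.95
tool_pos: [558.6, 107.7, 241.0]
eef_rot: [-3.125, -0.0, -1.629]
contact_force: [3.7, -0.1, -5.9]
grip_width: 31.4
```

arm_command(
  jaw=[-0.5,-0.5,-0.5,-0.5],
  translation=[
    [-0.002,0.0001,0],
    [-0.004,0.0002,0],
    [-0.004,0.0002,0],
    [-0.004,0.0002,0],
  ],
  roll=[0,0,0,0],
)

```text
t: 13.45
tool_pos: [554.7, 107.9, 241.0]
eef_rot: [-3.125, -0.0, -1.629]
contact_force: [4.3, 1.3, -8.5]
grip_width: 31.1
```

arm_command(
  jaw=[-0.5,-0.5,-0.5,-0.5],
  translation=[
    [-0.002,0.0001,0],
    [-0.003,0.0002,0],
    [-0.003,0.0002,0],
    [-0.003,0.0002,0],
  ],
  roll=[0,0,0,0],
)

```text
t: 13.95
tool_pos: [553.0, 108.1, 241.0]
eef_rot: [-3.122, 0.0, -1.629]
contact_force: [8.6, 1.9, -10.5]
grip_width: 31.5
```

```bash
python3 -c "
from h import *
look(('scene','top'),'u2',('top_grip','kickstand_foot','mast_hinge','kickstand_pivot'))"
```

```text
13.95 [553.  108.1 241. ] [  8.6   1.9 -10.5] 31.5
scene top_grip [287. 170.] 0.81 [540.  94. 272.]
scene kickstand_foot [269. 282.] 0.59 [497. 106.  16.]
scene mast_hinge [290. 265.] 0.88 [556.  99.  38.]
scene kickstand_pivot [280. 234.] 0.69 [532. 106. 124.]
top top_grip [240. 289.] 0.69 [378. 228.  17.]
top kickstand_foot [290. 218.] 0.69 [443. 103. 631.]
top kickstand_foot [287. 244.] 0.48 [489. 109.  10.]
top mast_hinge [288. 212.] 0.68 [451. 106. 630.]
top kickstand_pivot [288. 217.] 0.65 [445. 106. 626.]
```

View pics/u2_scene.png

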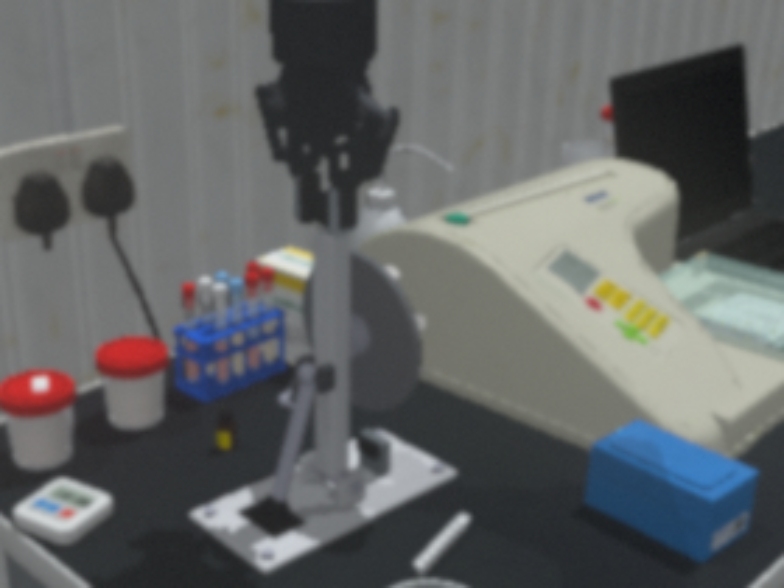

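arm_command(
  jaw=[-0.5,-0.5,-0.5,-0.5,-0.5,-0.5,-0.5,-0.5],
  translation=[
    [-0.002,0.0001,-0.0005],
    [-0.003,0.0001,-0.001],
    [-0.003,0.0001,-0.001],
    [-0.003,0.0001,-0.001],
    [-0.003,0.0001,-0.001],
    [-0.003,0.0001,-0.001],
    [-0.003,0.0001,-0.001],
    [-0.003,0.0001,-0.001],
  ],
  roll=[0,0,0,0,0,0,0,0],
)

```text
t: 15.45
tool_pos: [552.4, 108.1, 240.9]
eef_rot: [-3.117, 0.002, -1.63]
contact_force: [9.4, 1.7, -7.5]
grip_width: 31.3
```

```bash
python3 -c "
from h import *
look(('scene',),None,('top_grip','kickstand_foot'))
look(('scene',),None,('top_grip','kickstand_pivot'))
print(manip.job_done())"
```

```text
15.45 [552.4 108.1 240.9] [ 9.4  1.7 -7.5] 31.3
scene top_grip [288. 174.] 0.66 [542.  91. 264.]
scene kickstand_foot [271. 284.] 0.76 [500. 102.  12.]
15.6 [552.4 108.1 240.9] [ 9.2  1.5 -8.2] 31.1
scene top_grip [285. 177.] 0.85 [545. 104. 253.]
scene top_grip [195. 285.] 0.42 [370. 211.  16.]
scene kickstand_pivot [279. 234.] 0.59 [532. 108. 124.]
the job is handed in; nothing more can be done
None
```

The kickstand is fully down, the mast is upright, and the foot is pressing on the base plate. The arm is still holding the top grip, and I handed the job in at about 15.6 s.

**Order of work:** I gripped the kickstand foot and swung it forward and down past over-centre. I let go just short of the stop so the spring could finish the travel. Only after the pictures showed it down did I grip the top cylinder and pull the mast upright.

**Last checks:**
- **Seating:** a further 3 mm command moved the tool only 0.6 mm, so the mast is against its stop. The arm feels about 9 N against the forward pull.
- **Foot:** the camera network puts it about 12–18 mm above the worktop; resting on the plate, its centre would be at 15 mm.
- **Grip:** the jaws are at 31 mm on the 33 mm cylinder, and the reading held steady between the last two looks.
- **Other things on the bench:** in the last picture I viewed, those in view had not moved. The arm never touched them, but I did not measure each one again.

**Did not go cleanly or did not agree:**
- **Early mast movement:** in the first part of the kickstand swing, friction in the pads drew the mast roughly 0.1 rad forward. It was back on its rest before the kickstand was down.
- **Upright position:** the tool stopped about 10 mm further forward than my estimate of the hinge position. I took the stop from the rise in force, not from that estimate.
- **Top-grip reading:** with the gripper covering it, the network placed the top grip about 10 mm forward of the tool and unsteadily, so I gave that no weight.

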